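Book a returned part in at the scanner and put it back in its bin

ROBOT

A 6-joint arm with a two-finger parallel gripper is mounted at the origin on the work surface. World frame = base frame: x ahead of the robot, y to its left, z up, the work surface at z = 0. Lengths are in m, angles in rad, forces in N, time in s.
With the tool pointing down it reaches from about 0.35 to 0.85 m from the base axis. Payload 8.1 kg.
Tool frame: the origin (TCP) lies midway between the tips of the shut fingers; the grasp point (between the pads) lies behind it (grasp_offset is the z of the grasp point in the tool frame, in m); z points along the fingers, y is the line along which they close (so a half turn about z gives the same grasp; the last joint's range is limited). The gripper opens to 85 mm and grips with 20 to 120 N. Pads are 22 mm wide; open, the fingers measure 114 mm over their backs; the gripper's body (76 mm by 85 mm) begins 54 mm behind the grasp point. The pads swing forward as they close: fully open they stand 13 mm farther back than shut.
Start: joints at [1.031, 0.13, 1.488, -0, 1.523, -0.085], TCP at [0.264, 0.539, 0.231] pointing down, gripper open.
Joint ranges: [-2.96, 2.96], [-0.89, 2.26], [0.02, 2.5], [-1.34, 4.48], [0, 2.73], [-2.66, 2.66]. Speed limits (rad/s): [2.39, 2.39, 2.79, 3.14, 3.14, 3.14].

INTERFACE

Orientations are given as [roll, pitch, yaw] about the fixed x, y, z axes, in that order (R = Rz(yaw) Ry(pitch) Rx(roll)).
In Python, from station import state, snapshot, job_done, grasp_offset gives the robot as it stands.
- The arm moves only by the shell command python3 -m inch 'ROWS' [FORCE]. ROWS is JSON, a list of rows, each an object of numbers: "tx", "ty", "tz": the shift along the tool's x, y, z in m; "wx", "wy", "wz": the turn, a rotation vector about the tool's x, y, z in degrees; "jaw": the opening, from -1 (shut) to 1 (fully open). In form: [{"tx": .., "ty": .., "tz": .., "wx": .., "wy": .., "wz": .., "jaw": ..}, ...]. A call has 1 to 10 rows; each row is the pose to reach, as a shift and turn from the pose commanded when the call began, along the tool's axes at that moment; what a row does not reach only later rows make up. A row lasts 1/8 s, in which the tool goes at most 62.5 mm and 10.7 degrees, less where a joint would pass 70% of its speed; a pose out of reach is approached as far as the arm can. A call with a gripper value outside its range is refused whole. The fingers move at their own pace and stop on an object; FORCE is the grip in N (left out, the last holds). Time passes only in rows, so rows that repeat a pose let the fingers close. It gives the time, the measured TCP pose, the force, the opening and the grip force at its end, in the units of the state.
- state(): the state, without advancing time (a new reading comes with each control period).
- snapshot(name): name is "scene" or "top" or "wrist"; returns a dict with "frame" (420x560x3 uint8, red, green, blue), "range_z" (420x560 float32, m along the optical axis (not along the pixel's ray), 0 where there is no reading), "camera_matrix" (3x3 intrinsics, pixels), "T" (4x4, takes a point from camera to world coordinates). Camera axes: x right, y down, z forward; pixel columns grow to the right and rows downward; lengths in m; the calibration is good to about 2 mm. A picture is of the moment at which its call begins.
- job_done(): hands the job in; it is judged then, once.
The state is a dict: "clock": time; "qpos": joint angles; "qd": joint speeds; "joint_torque": joint torques, N m; "position": TCP position; "tool_rot": TCP orientation; "contact_force": force on the tool from outside, world axes, zero at the start; "moment": the same for the moment, N m; "opening": finger opening in m; "grasp_force": force on a finger pad.
Only numpy, scipy, OpenCV 4.12 (cv2) and the standard library are available. Lean on these libraries where they do the work, as an engineer would, in place of code of your own. Each camera call takes 0.05 s, during which the arm holds its last target. There are 200 camera calls.

TASK

Book in the returned part that stands on the scan mat: while it is there, pinch the clamped barcode scanner's trigger fully against its grip between the fingers and let it go. Then put that part, the same side down as it stood, flat on the floor of the blue bin that already holds a part of the same kind, setting it down rather than dropping it. Leave the two waiting parts, the stock in the bins and the other things on the bench where they are.

Things in the scene. Friction and masses are not known exactly. Their poses are not given: they have to be found in the camera images.
- adapter: power adapter, white brick 50 x 100 x 34 mm high (x, y, z); origin at the centre of its underside, long side along its y. One of the three returned parts: one lies on the scan mat, the other two wait on the bench.
- mount: camera mount, white: round flange 72 mm across and 8 mm thick on the ground, with a solid tube 44 mm across standing on it (straight from 10 mm), 78 mm high in all; origin at the centre of the flange's underside, z up the tube. One of the three returned parts: one lies on the scan mat, the other two wait on the bench.
- bracket: angle bracket, white: foot plate 54 x 90 x 8 mm with an upright plate 10 mm thick, 90 mm long along y, from the foot up to 70 mm height, its middle plane at x = +20 mm (the foot's +x side); origin at the centre of the foot's underside. One of the three returned parts: one lies on the scan mat, the other two wait on the bench.
- adapter_stock: stock part of the same kind, shape and size as the adapter, same axes and origin; it stands in the back half of one of the three bins (which one varies).
- mount_stock: stock part of the same kind, shape and size as the mount, same axes and origin; it stands in the back half of one of the three bins (which one varies).
- bracket_stock: stock part of the same kind, shape and size as the bracket, same axes and origin; it stands in the back half of one of the three bins (which one varies).
- bin_left: blue open picking bin, the left one of the row as the robot sees it, fixed: 200 long (x) x 150 wide (y) x 80 mm high, walls and floor 4 mm; origin at the centre of its underside, open front at its -x (front wall 36 mm high, sides 60 mm high for the front 70 mm, then 80 mm). The stock part takes the back half (x > 0), the front half is free.
- bin_middle: blue open picking bin, the middle one of the row as the robot sees it, fixed: 200 long (x) x 150 wide (y) x 80 mm high, walls and floor 4 mm; origin at the centre of its underside, open front at its -x (front wall 36 mm high, sides 60 mm high for the front 70 mm, then 80 mm). The stock part takes the back half (x > 0), the front half is free.
- bin_right: blue open picking bin, the right one of the row as the robot sees it, fixed: 200 long (x) x 150 wide (y) x 80 mm high, walls and floor 4 mm; origin at the centre of its underside, open front at its -x (front wall 36 mm high, sides 60 mm high for the front 70 mm, then 80 mm). The stock part takes the back half (x > 0), the front half is free.
- station: scan station, fixed: origin at the centre of the flat black 130 mm scan mat with white corner marks, at bench height. A scanner post stands at x = +228 mm (base plate x 170 to 280, y +-60 mm; post top at 180 mm).
- scanner_head: head of the pistol-type barcode scanner clamped to the post, grip up: box 105 x 64 x 44 mm, origin at its centre, (170, 0, 140) mm of the station; its -x end looks down at the mat, nose 32 deg below level.
- grip: the scanner's grip, fixed: bar 30 x 30 mm rising from the head, leaning 32 deg from vertical towards -x of the station, direction (-0.53, 0, 0.848) there, which is its own z. Same origin as the head's; the bar runs from z = 20 to 120 mm, centred at x = 13, y = 0 mm of its own axes.
- pinch (a point): where to pinch: midway between the pressed trigger and the back of the grip, at (130, 0, 215) mm of the station, 35 mm short of the grip's end along the grip. Fingers close in the station's x-z plane, square to the grip; there grip and trigger are 55 mm across at rest, 42 mm pressed. The trigger is on the grip's lower (-x, robot-facing) side.
- trigger (a joint): scanner trigger, a sprung lever 66 mm long, 20 mm wide, hinged at the head's end of the grip: 0 rad at rest, 0.20 rad fully squeezed; about 7 N at the pinch point; springs back.
- carton: bystander: upright cardboard carton 70 x 56 x 140 mm high, origin at the centre of its underside.
- canister: bystander: round yellow canister 64 mm across, 110 mm high, origin at the centre of its underside.
- tape_roll: bystander: flat-lying roll of clear tape, 90 mm across, 30 mm high, origin at the centre of its underside.
Not all that is in view belongs to the job. Leave any green look-alike of the bracket alone.

How it is judged:
By the outcome, as a careful person would: the job done as asked, in the order asked, and still so for the second after the job is handed in, with the robot touching nothing.
It also fails if it takes over 54 s, if anything falls off the work surface, if the arm or the gripper's body presses on something with over 40 N, if the wrist force passes 120 N, or if a joint passes its speed limit or range.

## Working session

There is one attempt and no reset: what is moved stays moved. The work goes in short steps, Python scripts to look and compute and a shell command to move; the robot and the scene stay as the last step left them, time stands still between calls to the robot, and variables do not carry over. Pictures are saved under pics/ and viewed, at most 10 in all, crops included, and the job is handed in when it is done.

```bash
mkdir -p pics; ls; python3 - <<'E'
from station import *
import cv2,numpy as np
print(grasp_offset, state())
for n in("scene","top"):
    s=snapshot(n); cv2.imwrite(f"pics/{n}0.png",s["frame"][:,:,::-1]); np.savez(f"{n}0.npz",**s); print(n,s["camera_matrix"].round(1).tolist(),s["T"].round(3).tolist())
E
```

```text
pics
-0.0187 {'clock': 0.0, 'qpos': array([ 1.03062197e+00,  1.31160194e-01,  1.48929600e+00, -1.25914334e-05,
        1.52300178e+00, -8.54106987e-02]), 'qd': array([ 0.00137049, -0.00039347,  0.00037321,  0.00066216,  0.00086206,
        0.00159927]), 'joint_torque': array([-2.86061095e-04, -5.69381833e+01, -5.00565791e+01, -4.05852870e-04,
        1.45599333e-02, -3.30188595e-05]), 'position': array([0.26325193, 0.53854379, 0.23023584]), 'tool_rot': array([-3.13973306e+00, -1.46594109e-04,  2.68682947e+00]), 'contact_force': array([0.14469605, 0.31041336, 0.30795625]), 'moment': array([-0.00919944, -0.02183473, -0.05102772]), 'grasp_force': 0.0, 'opening': 0.08530290637395335}
scene [[436.2, 0.0, 276.0], [0.0, 436.2, 211.7], [0.0, 0.0, 1.0]] [[0.254, 0.625, -0.738, 1.414], [0.967, -0.163, 0.195, -0.202], [0.001, -0.764, -0.646, 0.982], [0.0, 0.0, 0.0, 1.0]]
top [[478.3, 0.0, 277.9], [0.0, 478.3, 213.9], [0.0, 0.0, 1.0]] [[-0.021, -0.988, 0.155, 0.264], [-1.0, 0.022, 0.001, 0.06], [-0.005, -0.155, -0.988, 1.441], [0.0, 0.0, 0.0, 1.0]]
```

View pics/scene0.png

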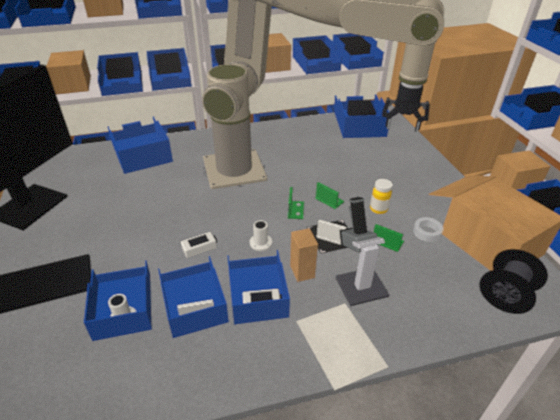

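View pics/top0.png

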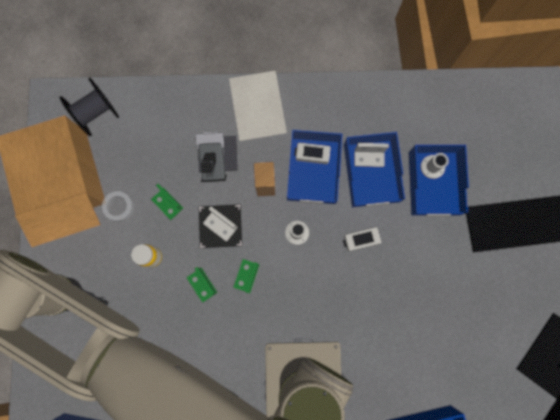

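The scene view shows the mat part at about (332,233) and the top view at (220,224). Waiting parts in top: the mount at (297,232) and the adapter at (363,239). Three green look-alikes are at top (167,202), (201,284) and (246,276). Candidates for the part: the white item on the mat is the bracket, since it is the only white one on the mat. Candidates for the bin: top (314,155) holds the adapter, (373,155) the bracket and (435,165) the mount, so the middle bin fits. I'll confirm with a crop.

```bash
cat >h.py <<'E'
import numpy as np
def load(n): return dict(np.load(n+".npz"))
def cloud(s):
    h,w=s["range_z"].shape; v,u=np.mgrid[:h,:w]; z=s["range_z"]; K=s["camera_matrix"]
    p=np.stack([(u-K[0,2])/K[0,0]*z,(v-K[1,2])/K[1,1]*z,z],-1)
    return p@s["T"][:3,:3].T+s["T"][:3,3]
def ray(s,u,v,z):
    K=s["camera_matrix"]; d=s["T"][:3,:3]@np.array([(u-K[0,2])/K[0,0],(v-K[1,2])/K[1,1],1]); o=s["T"][:3,3]
    return o+d*(z-o[2])/d[2]
E
python3 - <<'E'
from h import *; import cv2
t=load("top0"); s=load("scene0")
a=t["frame"][125:265,190:410]; b=s["frame"][180:340,150:410]
a=cv2.resize(a,(480,300),interpolation=cv2.INTER_CUBIC)
b=cv2.resize(b,(480,295),interpolation=cv2.INTER_CUBIC)
cv2.imwrite("pics/crop1.png",np.vstack([a,b])[:,:,::-1])
for n,q in(("top",t),("scene",s)):
    P=cloud(q); f=q["frame"].astype(int)
    m=(f.min(-1)>140)&(P[...,2]>-.02)&(P[...,2]<.12)&(P[...,0]>.2)&(P[...,0]<.9)
    k,l,st,c=cv2.connectedComponentsWithStats(m.astype(np.uint8))
    for i in range(1,k):
        if st[i,4]>40: X=P[l==i]; print(n,c[i].round(),st[i,4],X.min(0).round(3),X.max(0).round(3),X.mean(0).round(3))
    # bench height
    print(np.median(P[(abs(P[...,2])<.02)][:,2]))
    # black mat
    m=(f.max(-1)<60)&(abs(P[...,2])<.02); k,l,st,c=cv2.connectedComponentsWithStats(m.astype(np.uint8))
    for i in range(1,k):
        if 200<st[i,4]<4000: print("dark",n,c[i].round(),st[i],P[l==i].mean(0).round(3),cv2.minAreaRect(P[l==i][:,:2].astype(np.float32)))
E
```

```text
top [258. 112.] 2383 [ 0.725  0.033 -0.011] [0.9   0.203 0.011] [0.817 0.118 0.   ]
top [313. 153.] 203 [ 0.644 -0.101  0.006] [0.7   0.    0.045] [ 0.669 -0.05   0.037]
top [374. 145.] 77 [ 0.673 -0.266  0.068] [ 0.685 -0.183  0.08 ] [ 0.679 -0.226  0.074]
top [369. 159.] 371 [ 0.631 -0.267  0.003] [ 0.677 -0.179  0.024] [ 0.654 -0.222  0.011]
top [431. 169.] 174 [ 0.591 -0.454 -0.001] [ 0.658 -0.382  0.084] [ 0.617 -0.41   0.015]
top [117. 206.] 261 [0.48  0.504 0.021] [0.564 0.586 0.035] [0.52  0.544 0.029]
top [220. 224.] 488 [ 0.415  0.192 -0.001] [0.501 0.284 0.076] [0.458 0.237 0.019]
top [297. 233.] 291 [ 0.396 -0.029 -0.007] [0.466 0.042 0.082] [0.427 0.006 0.02 ]
top [364. 239.] 274 [ 0.375 -0.245 -0.005] [ 0.436 -0.138  0.041] [ 0.404 -0.19   0.031]
top [141. 254.] 319 [0.342 0.418 0.001] [0.396 0.491 0.118] [0.368 0.446 0.109]
-4.7604554008096045e-05
dark top [514. 223.] [ 466  196   94   56 3224] [ 0.442 -0.645  0.016] ((0.4427686929702759, -0.6523313522338867), (0.13664408028125763, 0.2891678214073181), 5.7897796630859375)
dark top [220. 227.] [200 205  41  42 841] [0.4
[... 926 characters left out ...]
   0.035] [0.722 0.002 0.084] [ 0.665 -0.052  0.041]
scene [116. 306.] 156 [ 0.545 -0.448  0.006] [ 0.67  -0.396  0.088] [ 0.633 -0.421  0.074]
scene [194. 306.] 275 [ 0.621 -0.27   0.004] [ 0.687 -0.178  0.08 ] [ 0.681 -0.227  0.069]
scene [337. 337.] 3323 [ 0.723  0.029 -0.003] [0.9   0.206 0.011] [0.821 0.117 0.004]
0.0034618101619805497
dark scene [ 30. 207.] [   0  185   67   45 1455] [ 0.068 -0.73   0.015] ((0.052133023738861084, -0.7404346466064453), (0.16583575308322906, 0.20271629095077515), 52.97886276245117)
dark scene [ 38. 299.] [  0 286  87  27 458] [ 0.504 -0.645  0.015] ((0.4850136339664459, -0.6318620443344116), (0.057857826352119446, 0.22509518265724182), 5.810562610626221)
```

View pics/crop1.png

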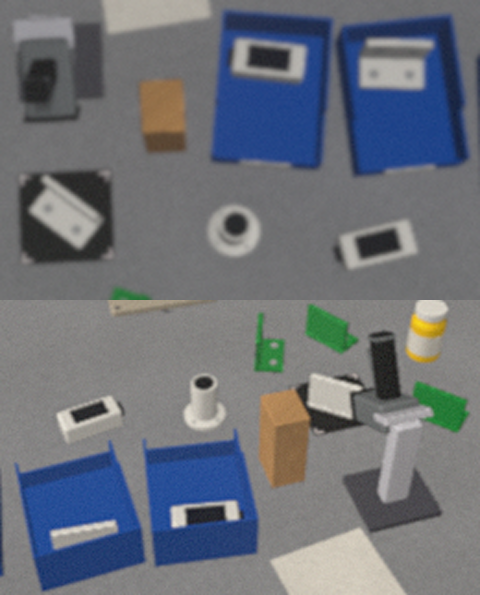

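The crop confirms it. The white bracket stands foot-down on the mat, with its upright on the far-right side. The bracket stock is in the middle bin. Next I'll bring the wrist camera over the mat.

```bash
cat >>h.py <<'E'
from scipy.spatial.transform import Rotation as R
def go(pos,Rt):
    """shift (m) & rotvec (deg) in tool axes from the present pose to pos,Rt"""
    from station import state
    s=state(); R0=R.from_euler("xyz",s["tool_rot"]); 
    d=R0.inv().apply(np.array(pos)-s["position"]); w=(R0.inv()*Rt).as_rotvec(degrees=True)
    print("t",d.round(4),"w",w.round(1),"clock",round(s["clock"],2),"pos",s["position"].round(4),"rpy",s["tool_rot"].round(3))
def down(yaw): return R.from_euler("xyz",[np.pi,0,yaw])
E
python3 -c "
from h import *
go([.40,.24,.38],down(1.57))"
```

```text
t [-0.254  -0.2084 -0.1494] w [-0.1  0.  64. ] clock 0.1 pos [0.2633 0.5386 0.2303] rpy [-3.14  -0.     2.687]
```

```bash
python3 -m inch '[{"tx":-0.254,"ty":-0.208,"tz":-0.149,"wz":64,"jaw":1},{"tx":-0.254,"ty":-0.208,"tz":-0.149,"wz":64,"jaw":1},{"tx":-0.254,"ty":-0.208,"tz":-0.149,"wz":64,"jaw":1},{"tx":-0.254,"ty":-0.208,"tz":-0.149,"wz":64,"jaw":1},{"tx":-0.254,"ty":-0.208,"tz":-0.149,"wz":64,"jaw":1},{"tx":-0.254,"ty":-0.208,"tz":-0.149,"wz":64,"jaw":1},{"tx":-0.254,"ty":-0.208,"tz":-0.149,"wz":64,"jaw":1},{"tx":-0.254,"ty":-0.208,"tz":-0.149,"wz":64,"jaw":1}]'
python3 - <<'E'
from station import *; from h import *; import cv2
s=snapshot("wrist"); np.savez("w1.npz",**s); cv2.imwrite("pics/w1.png",s["frame"][:,:,::-1]); print(s["camera_matrix"].round(1).tolist(),s["T"].round(3).tolist(),state()["position"],state()["tool_rot"])
E
```

```text
[[314.0, 0.0, 280.2], [0.0, 314.0, 213.2], [0.0, 0.0, 1.0]] [[0.439, 0.859, 0.262, 0.195], [0.898, -0.419, -0.13, 0.572], [-0.002, 0.293, -0.956, 0.374], [0.0, 0.0, 0.0, 1.0]] [0.26334203 0.53864925 0.23047251] [-3.14015479e+00 -8.90687096e-05  2.68675249e+00]schema error: expected keys tx, ty, tz, wx, wy, wz, jaw
```

View pics/w1.png

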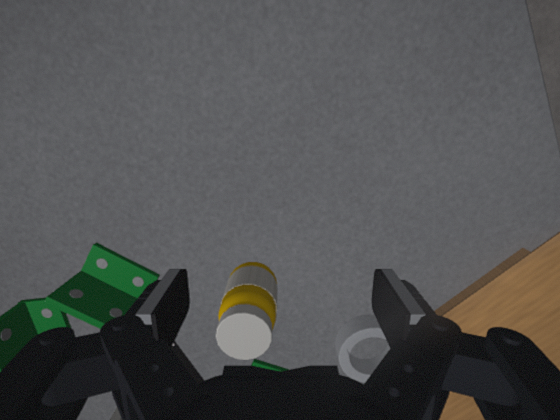

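The first call was refused because every key is needed. That picture shows the canister at (245,320) and the fingers from row 270 down, so the camera looks ahead on the tool's +x side.

```bash
python3 -c "
from h import *
go([.43,.18,.38],down(1.57))"
```

```text
t [-0.3073 -0.2492 -0.1492] w [-0.1  0.  64. ] clock 0.15 pos [0.2633 0.5386 0.2305] rpy [-3.14  -0.     2.687]
```

```bash
python3 -m inch '[{"tx":-0.307,"ty":-0.249,"tz":-0.149,"wx":0,"wy":0,"wz":64,"jaw":1},{"tx":-0.307,"ty":-0.249,"tz":-0.149,"wx":0,"wy":0,"wz":64,"jaw":1},{"tx":-0.307,"ty":-0.249,"tz":-0.149,"wx":0,"wy":0,"wz":64,"jaw":1},{"tx":-0.307,"ty":-0.249,"tz":-0.149,"wx":0,"wy":0,"wz":64,"jaw":1},{"tx":-0.307,"ty":-0.249,"tz":-0.149,"wx":0,"wy":0,"wz":64,"jaw":1},{"tx":-0.307,"ty":-0.249,"tz":-0.149,"wx":0,"wy":0,"wz":64,"jaw":1},{"tx":-0.307,"ty":-0.249,"tz":-0.149,"wx":0,"wy":0,"wz":64,"jaw":1},{"tx":-0.307,"ty":-0.249,"tz":-0.149,"wx":0,"wy":0,"wz":64,"jaw":1},{"tx":-0.307,"ty":-0.249,"tz":-0.149,"wx":0,"wy":0,"wz":64,"jaw":1}]'
python3 - <<'E'
from station import *; from h import *; import cv2
s=snapshot("wrist"); np.savez("w1.npz",**s); cv2.imwrite("pics/w1b.png",s["frame"][:,:,::-1]); print(s["T"].round(3).tolist(),state()["position"],state()["tool_rot"])
E
```

```text
clock: 1.27
position: [0.4297, 0.1807, 0.3798]
tool_rot: [-3.141, -0.0, 1.569]
contact_force: [-0.5, 0.2, -0.7]
opening: 0.0852
grasp_force: 0.0
[[1.0, -0.001, -0.002, 0.429], [-0.001, -0.956, -0.294, 0.256], [-0.002, 0.294, -0.956, 0.523], [0.0, 0.0, 0.0, 1.0]] [0.42941228 0.18117331 0.3794744 ] [-3.14019602e+00 -4.27146461e-05  1.57059916e+00]
```

View pics/w1b.png

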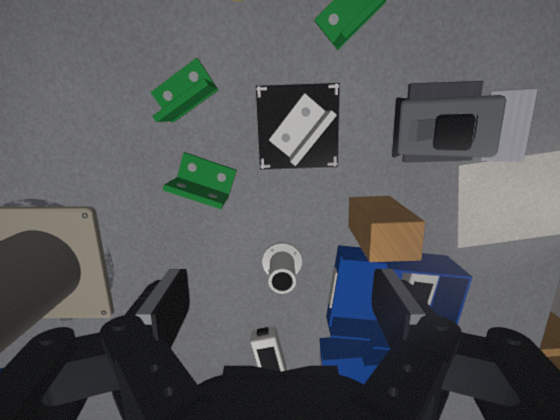

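The wrist view shows the mat at (257-340, 83-170) with the white bracket on it at (303,130), upright at (318,137). The scanner is at (450,127) with its grip end at (455,132).

```bash
python3 - <<'E'
from h import *; import cv2
q=load("w1"); t=load("top0"); f=q["frame"].astype(int); P=cloud(q)
roi=np.zeros(f.shape[:2],bool); roi[75:178,250:348]=1
m=((f.max(-1)<60)&roi).astype(np.uint8)
c=max(cv2.findContours(m,0,1)[0],key=cv2.contourArea); h=cv2.convexHull(c)[:,0]
W=np.array([ray(q,u,v,0)[:2] for u,v in h]).astype(np.float32); r=cv2.minAreaRect(W); print("mat",r)
w=((f.min(-1)>100)&roi&(P[...,2]>.004)); X=P[w]; 
for a,b in((.055,.1),(.0,.02)):
    Y=X[(X[:,2]>a)&(X[:,2]<b)]; print(a,len(Y),np.median(Y[:,2]),Y[:,2].max(),cv2.minAreaRect(Y[:,:2].astype(np.float32)))
T=P[roi&(P[...,2]>.062)]; print("uptop",cv2.minAreaRect(T[:,:2].astype(np.float32)))
# top-camera check of upright height: brightest white blob extents there
Pt=cloud(t); ft=t["frame"].astype(int); rt=np.zeros(ft.shape[:2],bool); rt[200:250,195:245]=1
Y=Pt[rt&(ft.min(-1)>100)&(Pt[...,2]>.05)]; print("top cam",len(Y),Y[:,2].max(),np.median(Y[:,2]),cv2.minAreaRect(Y[:,:2].astype(np.float32)))
# scanner grip
for n,p in(("w",P),("t",Pt),("s",cloud(load("scene0")))):
    g=p[(p[...,2]>.2)&(p[...,2]<.27)&(p[...,0]>.5)&(p[...,0]<.68)&(p[...,1]>.18)&(p[...,1]<.3)]
    print(n,len(g)); 
    for a in np.arange(.2,.26,.01):
        k=g[(g[:,2]>a)&(g[:,2]<a+.01)]
        if len(k)>3: print(round(a,2),len(k),k.min(0).round(3),k.max(0).round(3))
# post base/other dark plates
E
```

```text
mat ((0.456493616104126, 0.23941181600093842), (0.12877722084522247, 0.12882323563098907), 1.8363385200500488)
0.055 512 0.07064815585757436 0.07350496350809915 ((0.4741927683353424, 0.22585053741931915), (0.089604452252388, 0.01002418715506792), 51.52701950073242)
0.0 1594 0.008900161725738098 0.015987132554854067 ((0.4178684651851654, 0.2489580512046814), (0.12396228313446045, 0.10789821296930313), 51.73579025268555)
uptop ((0.47069111466407776, 0.22556820511817932), (0.07550513744354248, 0.06865110248327255), 6.214993000030518)
top cam 120 1.4409389057162003 0.06932741115609631 ((0.38930848240852356, 0.1517275869846344), (0.31084883213043213, 0.024907618761062622), 40.84063720703125)
w 1868
0.2 252 [0.554 0.232 0.2  ] [0.621 0.256 0.21 ]
0.21 68 [0.557 0.233 0.21 ] [0.616 0.255 0.219]
0.22 7 [0.605 0.233 0.22 ] [0.61  0.252 0.228]
0.23 74 [0.563 0.227 0.236] [0.569 0.258 0.24 ]
0.24 754 [0.562 0.227 0.24 ] [0.593 0.258 0.25 ]
0.25 713 [0.571 0.228 0.25 ] [0.592 0.258 0.257]
t 264
0.2 46 [0.557 0.229 0.2  ] [0.624 0.257 0.21 ]
0.21 29 [0.559 0.229 0.21 ] [0.616 0.254 0.22 ]
0.22 14 [0.58  0.229 0.22 ] [0.611 0.258 0.229]
0.23 32 [0.565 0.229 0.23 ] [0.605 0.258 0.24 ]
0.24 88 [0.565 0.228 0.24 ] [0.597 0.259 0.25 ]
0.25 55 [0.571 0.229 0.25 ] [0.592 0.258 0.258]
s 363
0.2 67 [0.559 0.225 0.2  ] [0.626 0.256 0.21 ]
0.21 58 [0.558 0.226 0.21 ] [0.621 0.254 0.22 ]
0.22 60 [0.578 0.225 0.22 ] [0.615 0.255 0.23 ]
0.23 58 [0.567 0.225 0.23 ] [0.607 0.255 0.24 ]
0.24 65 [0.566 0.225 0.24 ] [0.602 0.256 0.25 ]
0.25 54 [0.572 0.226 0.25 ] [0.596 0.257 0.259]
```

```bash
cat >>h.py <<'E'
S0=np.array([.4565,.2394,0]); SR=R.from_euler("z",1.7,degrees=True)
PR=SR*R.from_matrix(np.array([[0,1,0],[.848,0,.53],[.53,0,-.848]]).T)
PT=S0+SR.apply([.131,0,.215])+PR.apply([0,0,.0215])
E
python3 -c "
from h import *
print(PT); go(PT-PR.apply([0,0,.13]),PR)"
```

```text
[0.59883231 0.24362432 0.19676804]
t [0.0604 0.1006 0.0723] w [-32.1   0.5  -1.7] clock 1.32 pos [0.4294 0.1812 0.3795] rpy [-3.14  -0.     1.571]
```

```bash
python3 -m inch '[{"tx":0.02,"ty":0.03,"tz":0.02,"wx":-10,"wy":0,"wz":0,"jaw":1},{"tx":0.04,"ty":0.06,"tz":0.04,"wx":-20,"wy":0,"wz":-1,"jaw":1},{"tx":0.06,"ty":0.09,"tz":0.06,"wx":-30,"wy":0.5,"wz":-1.7,"jaw":1},{"tx":0.0604,"ty":0.1006,"tz":0.0723,"wx":-32.1,"wy":0.5,"wz":-1.7,"jaw":1},{"tx":0.0604,"ty":0.1006,"tz":0.0723,"wx":-32.1,"wy":0.5,"wz":-1.7,"jaw":1},{"tx":0.0604,"ty":0.1006,"tz":0.0723,"wx":-32.1,"wy":0.5,"wz":-1.7,"jaw":1}]'
python3 - <<'E'
from h import *; from station import *; import cv2
go(PT,PR)
s=snapshot("wrist"); cv2.imwrite("pics/w2.png",s["frame"][:,:,::-1]); np.savez("w2.npz",**s)
p=cloud(s); p=p[(p[...,2]>.2)&(p[...,2]<.27)&(p[...,0]>.53)&(p[...,0]<.65)&(abs(p[...,1]-.243)<.03)]
L=PR.inv().apply(p-PT)  # tool axes at pinch
for a in np.arange(-.06,.03,.01):
    k=L[(L[:,2]>a)&(L[:,2]<a+.01)]
    if len(k)>3: print(round(a,3),len(k),k.min(0).round(3),k.max(0).round(3))
E
```

```text
clock: 2.08
position: [0.5303, 0.2416, 0.3087]
tool_rot: [2.582, -0.001, 1.601]
contact_force: [0.2, -1.0, 0.5]
opening: 0.0851
grasp_force: 0.0
t [-1.000e-04 -1.400e-03  1.313e-01] w [ 0.1 -0.1  0. ] clock 2.08 pos [0.5303 0.2416 0.3087] rpy [ 2.582e+00 -1.000e-03  1.601e+00]
-0.06 1682 [-0.015 -0.008 -0.06 ] [ 0.016  0.023 -0.05 ]
-0.05 94 [ 0.014 -0.008 -0.05 ] [ 0.015  0.022 -0.04 ]
-0.04 359 [-0.01  -0.033 -0.04 ] [ 0.015  0.022 -0.03 ]
-0.03 211 [-0.01  -0.032 -0.03 ] [ 0.015  0.021 -0.02 ]
-0.02 118 [-0.009 -0.024 -0.02 ] [ 0.015  0.021 -0.01 ]
-0.01 55 [ 0.013 -0.007 -0.01 ] [ 0.015  0.021 -0.002]
0.0 22 [0.014 0.008 0.   ] [0.015 0.021 0.007]
```

View pics/w2.png

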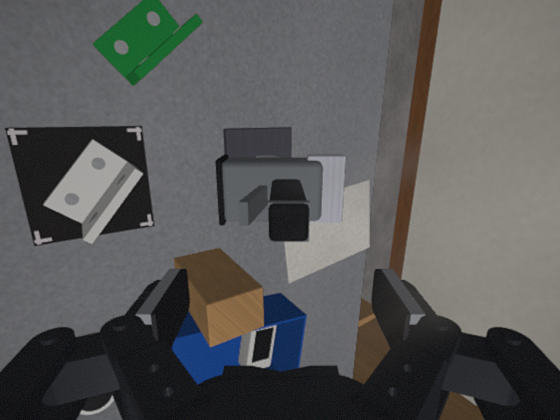

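The grip end at (288,222) and the trigger to its left match the plan, at tool y −33…+22 mm. I'll go straight down the axis.

```bash
python3 -m inch '[{"tx":0,"ty":-0.001,"tz":0.04,"wx":0,"wy":0,"wz":0,"jaw":1},{"tx":0,"ty":-0.001,"tz":0.07,"wx":0,"wy":0,"wz":0,"jaw":1},{"tx":0,"ty":-0.001,"tz":0.09,"wx":0,"wy":0,"wz":0,"jaw":1},{"tx":0,"ty":-0.001,"tz":0.105,"wx":0,"wy":0,"wz":0,"jaw":1},{"tx":0,"ty":-0.001,"tz":0.12,"wx":0,"wy":0,"wz":0,"jaw":1},{"tx":0,"ty":-0.001,"tz":0.13,"wx":0,"wy":0,"wz":0,"jaw":1},{"tx":0,"ty":-0.001,"tz":0.13,"wx":0,"wy":0,"wz":0,"jaw":1},{"tx":0,"ty":-0.001,"tz":0.13,"wx":0,"wy":0,"wz":0,"jaw":1}]'; python3 -c "
from h import *
go(PT,PR)"
```

```text
clock: 3.12
position: [0.599, 0.243, 0.198]
tool_rot: [2.581, -0.0, 1.6]
contact_force: [0.2, -0.4, 1.1]
opening: 0.0853
grasp_force: 0.0
t [ 0.0006 -0.0007  0.001 ] w [ 0.1 -0.  -0. ] clock 3.12 pos [0.599 0.243 0.198] rpy [ 2.581 -0.     1.6  ]
```

```bash
python3 -m inch '[{"tx":0,"ty":0,"tz":0,"wx":0,"wy":0,"wz":0,"jaw":0},{"tx":0,"ty":0,"tz":0,"wx":0,"wy":0,"wz":0,"jaw":-1},{"tx":0,"ty":0,"tz":0,"wx":0,"wy":0,"wz":0,"jaw":-1},{"tx":0,"ty":0,"tz":0,"wx":0,"wy":0,"wz":0,"jaw":-1},{"tx":0,"ty":0,"tz":0,"wx":0,"wy":0,"wz":0,"jaw":-1},{"tx":0,"ty":0,"tz":0,"wx":0,"wy":0,"wz":0,"jaw":-1},{"tx":0,"ty":0,"tz":0,"wx":0,"wy":0,"wz":0,"jaw":-1},{"tx":0,"ty":0,"tz":0,"wx":0,"wy":0,"wz":0,"jaw":-1}]' 40
```

```text
clock: 4.12
position: [0.5996, 0.2429, 0.1993]
tool_rot: [2.579, -0.001, 1.6]
contact_force: [-0.2, -1.6, 6.7]
opening: 0.0408
grasp_force: 27.7
```

The opening is 41 mm under 28 N, so the trigger is fully pressed. I'll hold briefly, release, and back out along the axis.

```bash
python3 -m inch '[{"tx":0,"ty":0,"tz":0,"wx":0,"wy":0,"wz":0,"jaw":-1},{"tx":0,"ty":0,"tz":0,"wx":0,"wy":0,"wz":0,"jaw":-1},{"tx":0,"ty":0,"tz":0,"wx":0,"wy":0,"wz":0,"jaw":-1}]' 60; python3 -m inch '[{"tx":0,"ty":0,"tz":0,"wx":0,"wy":0,"wz":0,"jaw":1},{"tx":0,"ty":0,"tz":0,"wx":0,"wy":0,"wz":0,"jaw":1},{"tx":0,"ty":0,"tz":0,"wx":0,"wy":0,"wz":0,"jaw":1},{"tx":0,"ty":0,"tz":0,"wx":0,"wy":0,"wz":0,"jaw":1},{"tx":0,"ty":0,"tz":0,"wx":0,"wy":0,"wz":0,"jaw":1},{"tx":0,"ty":0,"tz":0,"wx":0,"wy":0,"wz":0,"jaw":1}]'
```

```text
clock: 4.5
position: [0.5997, 0.2429, 0.1996]
tool_rot: [2.579, -0.001, 1.6]
contact_force: [-0.9, -2.3, 8.4]
opening: 0.04
grasp_force: 48.3
clock: 5.25
position: [0.5989, 0.2428, 0.1975]
tool_rot: [2.581, -0.0, 1.6]
contact_force: [-0.2, -0.3, -0.5]
opening: 0.0852
grasp_force: 0.0
```

```bash
python3 -m inch '[{"tx":0,"ty":0,"tz":-0.03,"wx":0,"wy":0,"wz":0,"jaw":1},{"tx":0,"ty":0,"tz":-0.07,"wx":0,"wy":0,"wz":0,"jaw":1},{"tx":0,"ty":0,"tz":-0.12,"wx":0,"wy":0,"wz":0,"jaw":1},{"tx":0,"ty":0,"tz":-0.15,"wx":0,"wy":0,"wz":0,"jaw":1},{"tx":0,"ty":0,"tz":-0.15,"wx":0,"wy":0,"wz":0,"jaw":1}]'
python3 - <<'E'
from h import *; from station import *; import cv2
s=snapshot("scene"); cv2.imwrite("pics/s2.png",s["frame"][:,:,::-1])
s=snapshot("wrist"); np.savez("w3.npz",**s)
p=cloud(s); 
k=p[(p[...,2]>.062)&(p[...,2]<.085)&(np.hypot(p[...,0]-.474,p[...,1]-.226)<.07)]
print("upright",len(k),np.median(k[:,2]),cv2.minAreaRect(k[:,:2].astype(np.float32)))
b=np.radians(-38.5)
go([.4742,.2259,.20],down(b+np.pi/2)); print("yaw",b+np.pi/2)
E
```

```text
clock: 5.88
position: [0.5197, 0.2413, 0.3284]
tool_rot: [2.576, -0.003, 1.601]
contact_force: [0.6, -0.1, 0.4]
opening: 0.0853
grasp_force: 0.0
upright 919 0.07067971573925014 ((0.47429388761520386, 0.2259635180234909), (0.09002586454153061, 0.010570678859949112), 51.445072174072266)
t [-0.0133 -0.1043  0.0808] w [ 30.8 -11.3  39.1] clock 5.97 pos [0.5192 0.2405 0.3239] rpy [ 2.581 -0.     1.601]
yaw 0.8988445647770796
```

The bracket is unmoved: two wrist views agree on (0.4743, 0.2260), with the top at 71 mm. Next I'll square up above it.

```bash
python3 -c "
from h import *
go([.4743,.2260,.26],down(.8985))"
```

```text
t [-0.0132 -0.0723  0.0301] w [ 30.8 -11.3  39.1] clock 5.97 pos [0.5192 0.2405 0.3239] rpy [ 2.581 -0.     1.601]
```

```bash
python3 -m inch '[{"tx":-0.013,"ty":-0.072,"tz":0.01,"wx":6,"wy":-2,"wz":8,"jaw":0.4},{"tx":-0.013,"ty":-0.072,"tz":0.03,"wx":12,"wy":-4.5,"wz":15.5,"jaw":0.4},{"tx":-0.0132,"ty":-0.0723,"tz":0.03,"wx":18.5,"wy":-6.8,"wz":23.5,"jaw":0.4},{"tx":-0.0132,"ty":-0.0723,"tz":0.03,"wx":24.6,"wy":-9,"wz":31.3,"jaw":0.4},{"tx":-0.0132,"ty":-0.0723,"tz":0.03,"wx":30.8,"wy":-11.3,"wz":39.1,"jaw":0.4},{"tx":-0.0132,"ty":-0.0723,"tz":0.03,"wx":30.8,"wy":-11.3,"wz":39.1,"jaw":0.4},{"tx":-0.0132,"ty":-0.0723,"tz":0.03,"wx":30.8,"wy":-11.3,"wz":39.1,"jaw":0.4},{"tx":-0.0132,"ty":-0.0723,"tz":0.03,"wx":30.8,"wy":-11.3,"wz":39.1,"jaw":0.4}]'
python3 - <<'E'
from h import *; from station import *; import cv2
s=snapshot("wrist"); cv2.imwrite("pics/w4.png",s["frame"][:,:,::-1]);
p=cloud(s); k=p[(p[...,2]>.062)&(p[...,2]<.085)&(np.hypot(p[...,0]-.474,p[...,1]-.226)<.06)]
print(len(k),np.median(k[:,2]),cv2.minAreaRect(k[:,:2].astype(np.float32)))
go([.4743,.2260,.0275],down(.8985))
E
```

```text
clock: 6.98
position: [0.4736, 0.2261, 0.2602]
tool_rot: [3.141, 0.001, 0.901]
contact_force: [-0.8, -0.4, -0.0]
opening: 0.0599
grasp_force: 0.0
760 0.07082591862982804 ((0.47435295581817627, 0.2256704717874527), (0.08979244530200958, 0.009602759033441544), 51.47315979003906)
t [0.0003 0.0005 0.2331] w [0.  0.  0.1] clock 7.03 pos [0.4737 0.2262 0.2606] rpy [3.141 0.    0.901]
```

View pics/w4.png

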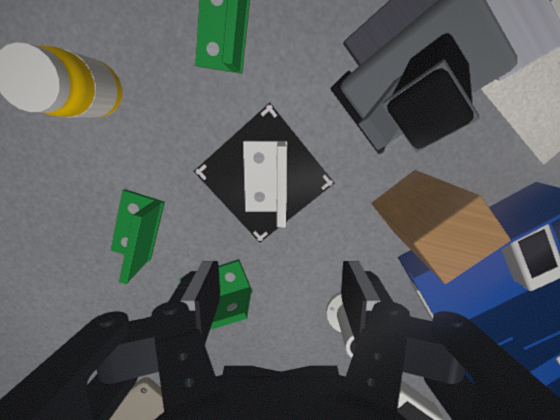

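The bracket is at (265,180), upright at (281,185), centred below the gripper's closing line. The scanner is clear to the right. I'll descend now.

```bash
python3 -m inch '[{"tx":0,"ty":0,"tz":0.05,"wx":0,"wy":0,"wz":0,"jaw":0.4},{"tx":0,"ty":0,"tz":0.1,"wx":0,"wy":0,"wz":0,"jaw":0.4},{"tx":0,"ty":0,"tz":0.14,"wx":0,"wy":0,"wz":0,"jaw":0.4},{"tx":0,"ty":0,"tz":0.17,"wx":0,"wy":0,"wz":0,"jaw":0.4},{"tx":0,"ty":0,"tz":0.2,"wx":0,"wy":0,"wz":0,"jaw":0.4},{"tx":0,"ty":0,"tz":0.22,"wx":0,"wy":0,"wz":0,"jaw":0.4},{"tx":0,"ty":0,"tz":0.233,"wx":0,"wy":0,"wz":0,"jaw":0.4},{"tx":0,"ty":0,"tz":0.233,"wx":0,"wy":0,"wz":0,"jaw":0.4}]'
```

```text
clock: 8.02
position: [0.4733, 0.2258, 0.0271]
tool_rot: [-3.141, 0.002, 0.9]
contact_force: [-0.4, -0.7, 0.3]
opening: 0.0595
grasp_force: 0.0
```

```bash
python3 -m inch '[{"tx":0,"ty":0,"tz":0,"wx":0,"wy":0,"wz":0,"jaw":0},{"tx":0,"ty":0,"tz":0,"wx":0,"wy":0,"wz":0,"jaw":-0.4},{"tx":0,"ty":0,"tz":0,"wx":0,"wy":0,"wz":0,"jaw":-0.7},{"tx":0,"ty":0,"tz":0,"wx":0,"wy":0,"wz":0,"jaw":-1},{"tx":0,"ty":0,"tz":0,"wx":0,"wy":0,"wz":0,"jaw":-1},{"tx":0,"ty":0,"tz":0,"wx":0,"wy":0,"wz":0,"jaw":-1},{"tx":0,"ty":0,"tz":0,"wx":0,"wy":0,"wz":0,"jaw":-1},{"tx":0,"ty":0,"tz":0,"wx":0,"wy":0,"wz":0,"jaw":-1}]' 60; python3 -c "
from h import *
from station import *; s=snapshot('top'); np.savez('top1.npz',**s)
go([.46,.22,.23],down(.8985))"
```

```text
clock: 9.02
position: [0.4747, 0.226, 0.0283]
tool_rot: [3.141, -0.0, 0.899]
contact_force: [-0.5, -0.6, 6.4]
opening: 0.0092
grasp_force: 59.4
t [-0.0138 -0.0077 -0.2018] w [ 0. -0.  0.] clock 9.07 pos [0.4746 0.226  0.0282] rpy [ 3.141 -0.     0.899]
```

Gripped at 9–10 mm and 59 N. I'll lift it and, meanwhile, measure the middle bin from the top view.

```bash
python3 -m inch '[{"tx":0,"ty":0,"tz":-0.02,"wx":0,"wy":0,"wz":0,"jaw":-1},{"tx":0,"ty":0,"tz":-0.06,"wx":0,"wy":0,"wz":0,"jaw":-1},{"tx":-0.005,"ty":-0.005,"tz":-0.1,"wx":0,"wy":0,"wz":0,"jaw":-1},{"tx":-0.013,"ty":-0.008,"tz":-0.15,"wx":0,"wy":0,"wz":0,"jaw":-1},{"tx":-0.014,"ty":-0.008,"tz":-0.2,"wx":0,"wy":0,"wz":0,"jaw":-1},{"tx":-0.014,"ty":-0.008,"tz":-0.22,"wx":0,"wy":0,"wz":0,"jaw":-1},{"tx":-0.014,"ty":-0.008,"tz":-0.22,"wx":0,"wy":0,"wz":0,"jaw":-1}]'
python3 - <<'E'
from h import *; import cv2
for n,box in(("top0",(120,215,340,410)),("top1",(120,215,340,410))):
    q=load(n); P=cloud(q); f=q["frame"].astype(int); r=np.zeros(f.shape[:2],bool); r[box[0]:box[1],box[2]:box[3]]=1
    blue=r&(f[...,2]>f[...,0]+40)&(P[...,1]<-.13)&(P[...,1]>-.33)
    hi=blue&(P[...,2]>.02)&(P[...,2]<.1); print(n,"rim",hi.sum(),cv2.minAreaRect(P[hi][:,:2].astype(np.float32)))
    fl=blue&(P[...,2]<.012); print("floor",fl.sum(),np.median(P[fl][:,2]),cv2.minAreaRect(P[fl][:,:2].astype(np.float32)))
    w=r&(f.min(-1)>140)&(P[...,2]<.03)&(P[...,0]>.6); print("stockfoot",cv2.minAreaRect(P[w][:,:2].astype(np.float32)))
    w=r&(f.min(-1)>140)&(P[...,2]>.06)&(P[...,0]>.6); print("stockup",cv2.minAreaRect(P[w][:,:2].astype(np.float32)))
go([.46,-.10,.33],down(1.57))
E
```

```text
clock: 9.95
position: [0.4599, 0.2202, 0.2482]
tool_rot: [3.141, -0.001, 0.899]
contact_force: [-0.7, 0.3, -1.8]
opening: 0.0096
grasp_force: 58.5
top0 rim 883 ((0.6137347221374512, -0.22043520212173462), (0.20631489157676697, 0.16566024720668793), 5.1534295082092285)
floor 1860 0.0035037048191792763 ((0.6243937611579895, -0.22938436269760132), (0.2303551733493805, 0.19328194856643677), 1.8013802766799927)
stockfoot ((0.6537717580795288, -0.22254160046577454), (0.08776192367076874, 0.04279642552137375), 85.83757019042969)
stockup ((0.678371250629425, -0.22447142004966736), (0.08355014771223068, 0.00949428416788578), 85.64550018310547)
top1 rim 872 ((0.6161043643951416, -0.2204478681087494), (0.21076615154743195, 0.16553185880184174), 4.661670207977295)
floor 1863 0.0034999598414982014 ((0.6222798824310303, -0.22967585921287537), (0.22845371067523956, 0.191531702876091), 0.7655221223831177)
stockfoot ((0.6538623571395874, -0.22242708504199982), (0.0879482701420784, 0.0422857441008091), 85.13953399658203)
stockup ((0.6783289313316345, -0.22412654757499695), (0.08511960506439209, 0.009571054019033909), 87.02995300292969)
t [-0.2505  0.1994 -0.0819] w [  0.1  -0.  -38.5] clock 9.95 pos [0.4599 0.2202 0.2482] rpy [ 3.141e+00 -1.000e-03  8.990e-01]
```

```bash
python3 -c "
from h import *
go([.54,-.27,.33],down(1.57))"
```

```text
t [-0.3337  0.3678 -0.0818] w [  0.1  -0.  -38.5] clock 9.95 pos [0.4599 0.2202 0.2482] rpy [ 3.141e+00 -1.000e-03  8.990e-01]
```

```bash
python3 -m inch '[{"tx":-0.03,"ty":0.03,"tz":-0.03,"wx":0,"wy":0,"wz":-4,"jaw":-1},{"tx":-0.07,"ty":0.075,"tz":-0.06,"wx":0,"wy":0,"wz":-9,"jaw":-1},{"tx":-0.11,"ty":0.12,"tz":-0.082,"wx":0,"wy":0,"wz":-14,"jaw":-1},{"tx":-0.15,"ty":0.165,"tz":-0.082,"wx":0,"wy":0,"wz":-19,"jaw":-1},{"tx":-0.19,"ty":0.21,"tz":-0.082,"wx":0,"wy":0,"wz":-24,"jaw":-1},{"tx":-0.23,"ty":0.255,"tz":-0.082,"wx":0,"wy":0,"wz":-29,"jaw":-1},{"tx":-0.27,"ty":0.298,"tz":-0.082,"wx":0,"wy":0,"wz":-34,"jaw":-1},{"tx":-0.305,"ty":0.337,"tz":-0.082,"wx":0,"wy":0,"wz":-38.5,"jaw":-1},{"tx":-0.334,"ty":0.368,"tz":-0.082,"wx":0,"wy":0,"wz":-38.5,"jaw":-1},{"tx":-0.334,"ty":0.368,"tz":-0.082,"wx":0,"wy":0,"wz":-38.5,"jaw":-1}]'
python3 -m inch '[{"tx":0,"ty":0,"tz":0,"wx":0,"wy":0,"wz":0,"jaw":-1},{"tx":0,"ty":0,"tz":0,"wx":0,"wy":0,"wz":0,"jaw":-1}]'
python3 - <<'E'
from h import *; from station import *; import cv2
s=snapshot("wrist"); cv2.imwrite("pics/w5.png",s["frame"][:,:,::-1]); np.savez("w5.npz",**s)
E
```

```text
clock: 11.2
position: [0.5382, -0.2731, 0.3246]
tool_rot: [-3.135, -0.002, 1.567]
contact_force: [0.6, -0.0, -1.7]
opening: 0.0093
grasp_force: 58.9
clock: 11.45
position: [0.5394, -0.2693, 0.3286]
tool_rot: [-3.139, -0.001, 1.572]
contact_force: [0.4, 0.6, -0.4]
opening: 0.0093
grasp_force: 58.9
```

View pics/w5.png

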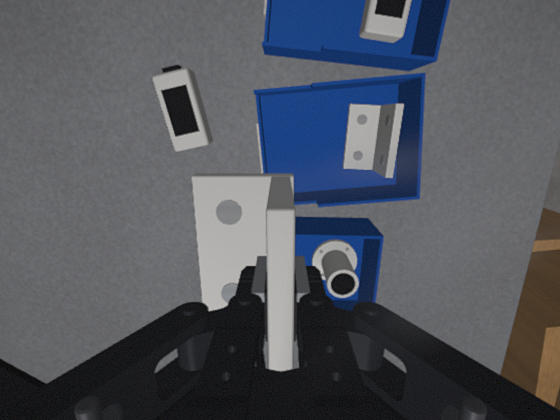

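The wrist view shows the middle bin (256-424, 75-203) with the bracket stock in its back half at (373,140) and the front half clear. The held bracket hangs level.

```bash
python3 - <<'E'
from h import *; from station import *; import cv2
q=load("w5"); P=cloud(q); f=q["frame"].astype(int); r=np.zeros(f.shape[:2],bool); r[65:212,250:432]=1
blue=r&(f[...,2]>f[...,0]+40)&(P[...,1]<-.135)&(P[...,1]>-.31)
for a,b in((.072,.09),(.054,.066),(.03,.042),(.0,.008)):
    k=P[blue&(P[...,2]>a)&(P[...,2]<b)]; print(a,len(k),np.median(k[:,2]).round(4),cv2.minAreaRect(k[:,:2].astype(np.float32)),k.min(0).round(3),k.max(0).round(3))
# outer edges of the side walls, line fits
B=P[blue&(P[...,2]>.03)&(P[...,2]<.09)]
def edge(sel,i,pct):
    k=B[sel]; j=1-i; out=[]
    for a in np.arange(k[:,j].min(),k[:,j].max(),.01):
        g=k[(k[:,j]>=a)&(k[:,j]<a+.01)]
        if len(g)>4: out.append((a+.005,np.percentile(g[:,i],pct)))
    out=np.array(out); c=np.polyfit(out[:,0],out[:,1],1); print("edge",i,pct,"deg",np.degrees(np.arctan(c[0])).round(2),"at",c.round(4),out[[0,-1]].round(3).tolist())
edge(B[:,1]>-.17,1,97); edge(B[:,1]<-.27,1,3); edge(B[:,0]>.69,0,97)
w=r&(f.min(-1)>130)&(P[...,2]>.055)&(P[...,2]<.09); print("stockup",np.median(P[w][:,2]),cv2.minAreaRect(P[w][:,:2].astype(np.float32)))
w=r&(f.min(-1)>110)&(P[...,2]<.03)&(P[...,0]>.6); print("stockfoot",P[w].min(0),cv2.minAreaRect(P[w][:,:2].astype(np.float32)))
p=state()["position"]; k=P[(f.min(-1)>110)&(abs(P[...,2]-p[2]-.03)<.05)]
t=k[k[:,2]>p[2]+.02]; print("held top-tcp",(np.median(t[t[:,2]>p[2]+.035][:,2])-p[2]) if len(t) else None, cv2.minAreaRect((t-p)[:,:2].astype(np.float32)))
fo=k[k[:,2]<p[2]]; print("held foot top-tcp",np.median(fo[:,2])-p[2],p)
E
```

```text
0.072 1609 0.0802 ((0.6458664536476135, -0.22616451978683472), (0.1305069476366043, 0.15056844055652618), 4.920985221862793) [ 0.575 -0.306  0.072] [ 0.716 -0.146  0.083]
0.054 916 0.0606 ((0.6094730496406555, -0.2290942668914795), (0.19634050130844116, 0.1500585675239563), 4.944097518920898) [ 0.506 -0.308  0.054] [ 0.713 -0.15   0.066]
0.03 854 0.0365 ((0.608832836151123, -0.2293546497821808), (0.19740229845046997, 0.14267835021018982), 4.913215637207031) [ 0.506 -0.305  0.03 ] [ 0.713 -0.15   0.042]
0.0 9389 0.0048 ((0.6190164685249329, -0.22286640107631683), (0.22737661004066467, 0.154214546084404), 4.977838516235352) [ 0.499 -0.305  0.   ] [ 0.726 -0.137  0.008]
edge 1 97 deg 4.87 at [ 0.0852 -0.2061] [[0.511, -0.163], [0.701, -0.147]]
edge 1 3 deg 4.96 at [ 0.0868 -0.3564] [[0.562, -0.308], [0.712, -0.294]]
edge 0 97 deg -4.75 at [-0.0832  0.6912] [[-0.292, 0.714], [-0.142, 0.703]]
stockup 0.07456079126293477 ((0.67861008644104, -0.2237396240234375), (0.08865516632795334, 0.010041143745183945), 87.76905822753906)
stockfoot [ 0.60149736 -0.33576643 -0.00162637] ((0.6870717406272888, -0.23133039474487305), (0.20934708416461945, 0.17048943042755127), 89.81571960449219)
held top-tcp 0.04188133709384284 ((-0.009331573732197285, 0.010829154402017593), (0.03510492295026779, 0.0675874575972557), 7.433708190917969)
held foot top-tcp -0.01955653170482413 [ 0.5395107  -0.26936182  0.32915143]
```

```bash
python3 -c "
from h import *
go([.5821,-.2312,.16],down(1.6563))"
```

```text
t [0.0381 0.0429 0.1691] w [-0.1 -0.  -4.8] clock 11.5 pos [ 0.5395 -0.2694  0.3292] rpy [-3.14  -0.     1.572]
```

```bash
python3 -m inch '[{"tx":0.02,"ty":0.02,"tz":0.02,"wx":0,"wy":0,"wz":-2.5,"jaw":-1},{"tx":0.038,"ty":0.043,"tz":0.05,"wx":0,"wy":0,"wz":-4.8,"jaw":-1},{"tx":0.038,"ty":0.043,"tz":0.09,"wx":0,"wy":0,"wz":-4.8,"jaw":-1},{"tx":0.038,"ty":0.043,"tz":0.13,"wx":0,"wy":0,"wz":-4.8,"jaw":-1},{"tx":0.038,"ty":0.043,"tz":0.16,"wx":0,"wy":0,"wz":-4.8,"jaw":-1},{"tx":0.038,"ty":0.043,"tz":0.169,"wx":0,"wy":0,"wz":-4.8,"jaw":-1},{"tx":0.038,"ty":0.043,"tz":0.169,"wx":0,"wy":0,"wz":-4.8,"jaw":-1},{"tx":0.038,"ty":0.043,"tz":0.169,"wx":0,"wy":0,"wz":-4.8,"jaw":-1}]'
python3 -c "
from h import *
go([.5821,-.2312,.0325],down(1.6563))"
```

```text
clock: 12.5
position: [0.5834, -0.2329, 0.1629]
tool_rot: [3.14, 0.002, 1.655]
contact_force: [0.0, -0.3, -1.1]
opening: 0.0095
grasp_force: 59.0
t [ 0.0021 -0.0014  0.1304] w [ 0.1  0.1 -0.1] clock 12.5 pos [ 0.5834 -0.2329  0.1629] rpy [3.140e+00 2.000e-03 1.655e+00]
```

```bash
python3 -m inch '[{"tx":0.001,"ty":-0.001,"tz":0.04,"wx":0,"wy":0,"wz":0,"jaw":-1},{"tx":0.001,"ty":-0.001,"tz":0.07,"wx":0,"wy":0,"wz":0,"jaw":-1},{"tx":0.001,"ty":-0.001,"tz":0.095,"wx":0,"wy":0,"wz":0,"jaw":-1},{"tx":0.001,"ty":-0.001,"tz":0.112,"wx":0,"wy":0,"wz":0,"jaw":-1},{"tx":0.001,"ty":-0.001,"tz":0.12,"wx":0,"wy":0,"wz":0,"jaw":-1},{"tx":0.001,"ty":-0.001,"tz":0.122,"wx":0,"wy":0,"wz":0,"jaw":-1},{"tx":0.001,"ty":-0.001,"tz":0.122,"wx":0,"wy":0,"wz":0,"jaw":-1},{"tx":0.001,"ty":-0.001,"tz":0.122,"wx":0,"wy":0,"wz":0,"jaw":-1}]'
```

```text
clock: 13.5
position: [0.5818, -0.232, 0.0397]
tool_rot: [3.141, 0.001, 1.655]
contact_force: [-0.6, 0.4, -1.9]
opening: 0.009
grasp_force: 59.0
```

```bash
python3 -c "
from h import *
go([.5821,-.2312,.0325],down(1.6563))
from station import *; print(state()['contact_force'])"
```

```text
t [0.0008 0.0004 0.0072] w [ 0.   0.1 -0.1] clock 13.5 pos [ 0.5818 -0.232   0.0397] rpy [3.141e+00 1.000e-03 1.655e+00]
[-0.57755622  0.42890132 -1.90701937]
```

Another 7 mm or so, in 1–2 mm steps, watching the force.

```bash
python3 -m inch '[{"tx":0,"ty":0,"tz":0.002,"wx":0,"wy":0,"wz":0,"jaw":-1},{"tx":0,"ty":0,"tz":0.004,"wx":0,"wy":0,"wz":0,"jaw":-1},{"tx":0,"ty":0,"tz":0.005,"wx":0,"wy":0,"wz":0,"jaw":-1},{"tx":0,"ty":0,"tz":0.005,"wx":0,"wy":0,"wz":0,"jaw":-1}]'; python3 -m inch '[{"tx":0,"ty":0,"tz":0.001,"wx":0,"wy":0,"wz":0,"jaw":-1},{"tx":0,"ty":0,"tz":0.001,"wx":0,"wy":0,"wz":0,"jaw":-1},{"tx":0,"ty":0,"tz":0.001,"wx":0,"wy":0,"wz":0,"jaw":-1}]'
```

```text
clock: 14.0
position: [0.581, -0.2316, 0.0334]
tool_rot: [-3.14, 0.0, 1.655]
contact_force: [-0.2, -0.0, -1.1]
opening: 0.0089
grasp_force: 59.0
clock: 14.38
position: [0.5811, -0.2317, 0.0327]
tool_rot: [-3.141, 0.0, 1.655]
contact_force: [-0.4, -0.1, -1.0]
opening: 0.0094
grasp_force: 59.0
```

```bash
python3 -m inch '[{"tx":0,"ty":0,"tz":0.001,"wx":0,"wy":0,"wz":0,"jaw":-1},{"tx":0,"ty":0,"tz":0.001,"wx":0,"wy":0,"wz":0,"jaw":-1},{"tx":0,"ty":0,"tz":0.001,"wx":0,"wy":0,"wz":0,"jaw":-1}]'; python3 -m inch '[{"tx":0,"ty":0,"tz":0.0005,"wx":0,"wy":0,"wz":0,"jaw":-1},{"tx":0,"ty":0,"tz":0.0005,"wx":0,"wy":0,"wz":0,"jaw":-1},{"tx":0,"ty":0,"tz":0.0005,"wx":0,"wy":0,"wz":0,"jaw":-1}]'
```

```text
clock: 14.75
position: [0.5813, -0.2318, 0.0323]
tool_rot: [-3.141, 0.001, 1.655]
contact_force: [-2.6, 1.1, 5.3]
opening: 0.0092
grasp_force: 59.8
clock: 15.12
position: [0.5814, -0.2318, 0.0323]
tool_rot: [-3.141, 0.001, 1.655]
contact_force: [-5.1, 2.1, 9.2]
opening: 0.0092
grasp_force: 60.7
```

It is resting on the floor with about 9 N. I'll release with a modest opening, then straight up.

```bash
python3 -m inch '[{"tx":0,"ty":0,"tz":0,"wx":0,"wy":0,"wz":0,"jaw":-0.7},{"tx":0,"ty":0,"tz":0,"wx":0,"wy":0,"wz":0,"jaw":-0.5},{"tx":0,"ty":0,"tz":0,"wx":0,"wy":0,"wz":0,"jaw":-0.35},{"tx":0,"ty":0,"tz":0,"wx":0,"wy":0,"wz":0,"jaw":-0.35},{"tx":0,"ty":0,"tz":0,"wx":0,"wy":0,"wz":0,"jaw":-0.35},{"tx":0,"ty":0,"tz":0,"wx":0,"wy":0,"wz":0,"jaw":-0.35}]'
```

```text
clock: 15.88
position: [0.5811, -0.2317, 0.0311]
tool_rot: [-3.141, 0.0, 1.655]
contact_force: [-0.2, -0.2, 0.7]
opening: 0.0281
grasp_force: 0.0
```

```bash
python3 -m inch '[{"tx":0,"ty":0,"tz":-0.015,"wx":0,"wy":0,"wz":0,"jaw":-0.35},{"tx":0,"ty":0,"tz":-0.05,"wx":0,"wy":0,"wz":0,"jaw":-0.35},{"tx":0,"ty":0,"tz":-0.1,"wx":0,"wy":0,"wz":0,"jaw":-0.35},{"tx":0,"ty":0,"tz":-0.16,"wx":0,"wy":0,"wz":0,"jaw":-0.35},{"tx":-0.03,"ty":-0.02,"tz":-0.22,"wx":0,"wy":0,"wz":0,"jaw":-0.35},{"tx":-0.05,"ty":-0.03,"tz":-0.27,"wx":0,"wy":0,"wz":0,"jaw":-0.35},{"tx":-0.05,"ty":-0.03,"tz":-0.29,"wx":0,"wy":0,"wz":0,"jaw":-0.35},{"tx":-0.05,"ty":-0.03,"tz":-0.29,"wx":0,"wy":0,"wz":0,"jaw":-0.35},{"tx":-0.05,"ty":-0.03,"tz":-0.29,"wx":0,"wy":0,"wz":0,"jaw":-0.35}]'
python3 - <<'E'
from h import *; from station import *; import cv2
s=snapshot("wrist"); c=snapshot("scene"); P=cloud(s); f=s["frame"].astype(int)
w=(f.min(-1)>110)&(P[...,0]>.5)&(P[...,0]<.66)&(P[...,1]>-.31)&(P[...,1]<-.15)
for a,b in((.06,.09),(.008,.02)):
    m=w&(P[...,2]>a)&(P[...,2]<b)
    if m.any(): print(np.median(P[m][:,2]),P[m][:,2].std(),cv2.minAreaRect(P[m][:,:2].astype(np.float32)))
cv2.imwrite("pics/final.png",np.vstack([cv2.resize(s["frame"],(400,300)),cv2.resize(c["frame"],(400,300))])[:,:,::-1])
E
```

```text
clock: 17.0
position: [0.5553, -0.2829, 0.3189]
tool_rot: [-3.138, -0.002, 1.655]
contact_force: [0.2, -0.0, -0.7]
opening: 0.0279
grasp_force: 0.0
0.07466941091833823 0.002714838633075385 ((0.5804994702339172, -0.23143808543682098), (0.00981971900910139, 0.08956475555896759), 4.638496398925781)
0.012835630235610906 0.0009515882906768141 ((0.5987029075622559, -0.227442666888237), (0.13098502159118652, 0.0922345444560051), 5.860258102416992)
```

View pics/final.png

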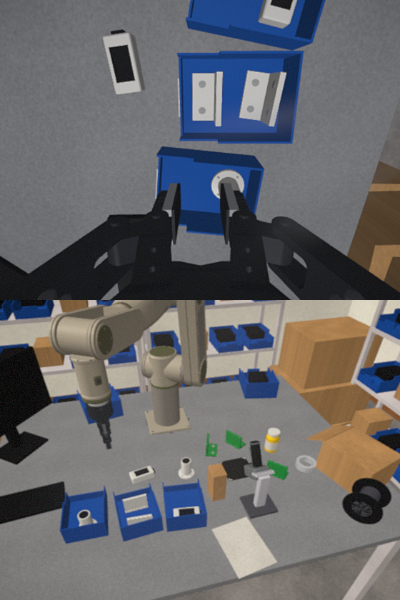

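The bracket sits flat in the middle bin's front half at (207,97), foot top 12.8 mm and upright top 74.7 mm. Everything else is where it was, and the robot is clear.

```bash
python3 -c "
from station import *
print(job_done())"
```

```text
the job is handed in; nothing more can be done
None
```

The job is handed in: I squeezed the scanner trigger fully and released it with the bracket on the mat, then set the bracket foot-down on the floor of the middle bin beside its stock part, at about 17 s on the robot's clock.

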